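Index the bench magnifier over the round sample

ROBOT

A 6-joint arm with a two-finger parallel gripper is mounted at the origin on the work surface. World frame = base frame: x ahead of the robot, y to its left, z up, the work surface at z = 0. Lengths are in m, angles in rad, forces in N, time in s.
With the tool pointing down it reaches from about 0.375 to 0.975 m from the base axis. Payload 3.8 kg.
Tool frame: the origin (TCP) lies midway between the tips of the shut fingers; the grasp point (between the pads) lies 19 mm behind it; z points along the fingers, y is the line along which they close (so a half turn about z gives the same grasp; the last joint's range is limited). The gripper opens to 85 mm and grips with 20 to 120 N. Pads are 22 mm wide; open, the fingers measure 114 mm over their backs; the gripper's body (76 mm by 85 mm) begins 54 mm behind the grasp point. The pads swing forward as they close: fully open they stand 13 mm farther back than shut.
Start: joints at [-1.34, 0.264, 1.604, -0, 1.274, -0.037], TCP at [0.179, -0.651, 0.231] pointing down, gripper open.
Joint ranges: [-2.63, 2.63], [-0.94, 2.18], [0.31, 2.57], [-1.31, 4.45], [0, 2.66], [-2.55, 2.55]. Speed limits (rad/s): [2.57, 2.57, 3.14, 3.14, 3.14, 3.14].

INTERFACE

Orientations are given as a rotation vector (axis times angle).
In Python, from workcell import bot gives the robot as it stands.
- The arm moves only by the tool step_arm, never from a script. Its argument "motion" is a list of rows, each a list of 5 numbers: the finger opening in cm, from 0 to 8.54, then the shift along the tool's x, y, z in cm, then the turn about the tool's z in degrees. In form: [[claw, dx, dy, dz, twist], ...]. A call has 1 to 20 rows; each row is the pose to reach, as a shift and turn from the pose commanded when the call began, along the tool's axes at that moment; what a row does not reach only later rows make up. A row lasts 1/10 s, in which the tool goes at most 50 mm and 8.59 degrees, less where a joint would pass 70% of its speed; a pose out of reach is approached as far as the arm can. A call with a gripper value outside its range is refused whole. The fingers move at their own pace and stop on an object; "force" is the grip in N (left out, the last holds). Time passes only in rows, so rows that repeat a pose let the fingers close. It gives the time, the measured TCP pose, the force, the opening and the grip force at its end, in the units of the state.
- bot.read_state(): the state, without advancing time (a new reading comes with each control period).
- bot.read_camera(name): name is "scene" or "top"; returns (picture, depth): 384x512x3 uint8, red, green, blue; 384x512 float32, m along the optical axis (not along the pixel's ray), 0 where there is no reading.
- bot.calibration(name): a dict with "mtx" (3x3 intrinsics, pixels), "k1" (the pictures are not rectified: a ray, as slopes to the right and down, at radius r is drawn at 1 + k1 r^2 times it, then the intrinsics apply), "origin" and "orientation" of the camera in the world. Camera axes: x right, y up, looking along -z (the intrinsics and any distortion apply to the point x, -y, -z); pixel columns grow to the right and rows downward; lengths in m; the calibration is good to about 2 mm. A picture is of the moment at which its call begins. calibration takes no time and is no camera call.
- bot.finish_job(): hands the job in; it is judged then, once.
The state is a dict: "time": time; "q": joint angles; "joint_vel": joint speeds; "joint_torque": joint torques, N m; "tool_pos": TCP position; "tcp_rot": TCP orientation; "wrist_force": force on the tool from outside, world axes, zero at the start; "torque": the same for the moment, N m; "width": opening from 0.0 (shut) to 1.0 (fully open); "grip_force": force on a finger pad.
Only numpy, scipy, OpenCV 4.12 (cv2) and the standard library are available. Lean on these libraries where they do the work, as an engineer would, in place of code of your own. Each camera call takes 0.05 s, during which the arm holds its last target. There are 200 camera calls.

TASK

Swing the bench magnifier over the round sample disc and lock it there: pull up its spring plunger, turn the arm to the next hole on that side and let the pin snap fully home. First slide whichever container stands in the arm's way outward, away from the pivot, until it is clear of the lens's sweep, keeping it upright on the bench. The magnifier must not bump anything, and leave the samples, the other container and the other things where they are.

Things in the scene. Friction and masses are not known exactly. Their poses are not given: they have to be found in the camera images.
- stand: Fixed magnifier stand. Origin: on the bench under the vertical pivot; x points at the middle hole, where the arm starts, y left of that, z up. Grey round base, radius 118 mm, 30 mm high, with a hub of radius 22 mm up to 92 mm. On the base, 85 to 115 mm from the pivot, lies a steel index plate, its top 45 mm above the bench, cut by three holes at -65, 0 and +65 degrees.
- hole_left (a point): The +65 degree (+1.134 rad) hole of the index plate: a slot 14 mm wide along the arc. The point lies in its middle, 100 mm from the pivot, at the plate's top, 45 mm above the bench.
- hole_right (a point): The same for the hole at -65 degrees (-1.134 rad).
- lens_arm: Arm on the pivot: aluminium bar, round clear lens with black rim. Origin on the pivot at bench level, x along the bar, z up. Bar 20 mm wide, 62 to 87 mm up, 179 mm long. Rim 92 mm wide, 66 to 78 mm up, sweeping out to 266 mm. Starts along the stand's x, turns to 1.27 rad either side. Friction 0.12 N m: stays where left. Pin home: locked, 0.02 rad play. Passes over the samples, would hit the containers.
- lens (a point): Centre of the lens, 220 mm from the pivot, 72 mm above the bench; axes as the lens_arm.
- plunger (a joint): Height of the spring pin, m: 0 = fully home in a hole (at the start), 0.010 = tip rides on top of the plate, 0.018 = fully up. The spring pushes down with 5 N at 0, 9 N at 0.018. Let go between two holes, the pin rides lightly on the plate while the arm is pushed on, and snaps by itself into a hole it comes over.
- handle (a point): Centre of the plunger's pull handle, 100 mm from the pivot, on the pin's axis: black block 60 mm along the bar (x), 24 mm across it (y), 24 mm high, above a 10 mm pin. Pin home: underside 100 mm, top 124 mm above the bench, 13 mm clear of the bar (a collar 20 mm wide stands 6 mm up from the bar round the pin). Axes as the lens_arm; turns with the arm.
- disc: The round sample: white painted disc, diameter 80 mm, 8 mm thick, lying on the bench under one outer hole's lens position (left or right, varies). Origin: centre of its underside.
- square: The square sample: white painted plate 76 x 76 x 8 mm, lying on the other side. Origin: centre of its underside.
- bin: Open dark steel bin, 80 x 80 mm, 95 mm high, walls 4 mm, about 0.45 kg, standing on the bench between the arm and one of the samples. Origin: centre of its underside; z up. Push it low.
- can: Closed plain metal can, diameter 80 mm, 98 mm high, about 0.45 kg, standing on the bench between the arm and the other sample. Origin: centre of its underside; z up. Push it low.
- mug: White mug, diameter 76 mm, 85 mm high, standing beyond the lens. Origin: centre of its underside.
- driver: Screwdriver, 190 mm long, lying to the left. Origin: under its middle.
- carton: Cardboard box 120 x 90 x 60 mm, standing to the right. Origin: centre of its underside.
Things that resemble listed ones, but are neither listed nor needed, are in the scene too. Leave any purple look-alike of the can alone.

How it is judged:
On the way, in this order (a step that is already met when the one before it is completed fails the run):
1. the container on the disc's side has been moved outward, clear of the lens's sweep (((y of each of disc, bin in the frame of stand above 0 m and horizontal distance between bin and stand above 0.3 m) or (y of each of disc, bin in the frame of stand below 0 m and horizontal distance between bin and stand above 0.3 m) or (y of each of disc, can in the frame of stand above 0 m and horizontal distance between can and stand above 0.3 m) or (y of each of disc, can in the frame of stand below 0 m and horizontal distance between can and stand above 0.3 m))), for 0.1 s.
2. the plunger is pulled up out of the middle hole (value of joint plunger above 0.009 m), for 0.1 s.
At the end, for the whole second after the job is handed in: The lens stands over the round disc (centres within 35 mm seen from above) with the pin fully home in that side's hole (plunger below 3 mm) and the arm at rest; bin and can stand upright (within 0.1 rad) on the bench, at rest, the one on the disc's side over 300 mm from the pivot (((y of each of disc, bin in the frame of stand above 0 m and horizontal distance between bin and stand above 0.3 m) or (y of each of disc, bin in the frame of stand below 0 m and horizontal distance between bin and stand above 0.3 m) or (y of each of disc, can in the frame of stand above 0 m and horizontal distance between can and stand above 0.3 m) or (y of each of disc, can in the frame of stand below 0 m and horizontal distance between can and stand above 0.3 m)) and horizontal distance between lens and disc below 0.035 m and value of joint plunger below 0.003 m and angular speed of lens_arm below 0.05 rad/s and angle between each of bin, can's own z axis and vertical below 0.1 rad and height (world z) of bin between -0.008 and 0.008 m and linear speed of each of bin, can below 0.02 m/s and horizontal distance between each of bin, can and lens above 0.09 m and height (world z) of can between -0.008 and 0.008 m); the robot touches nothing.
It fails at once if the magnifier bumps the bin, can, mug or a sample (contact force between lens_arm and bin above 0.5 N or contact force between lens_arm and can above 0.5 N or contact force between lens_arm and mug above 0.5 N or contact force between lens_arm and disc above 0.5 N or contact force between lens_arm and square above 0.5 N).
It fails at once if a sample, the mug, the screwdriver or the carton is moved by more than 15 mm (distance of any of disc, square, mug, driver, carton from where it was at the start of the episode above 0.015 m).
It fails at once if the container on the square sample's side is moved by more than 15 mm (((y of disc in the frame of stand above 0 m and y of bin in the frame of stand below 0 m and distance of bin from where it was at the start of the episode above 0.015 m) or (y of disc in the frame of stand below 0 m and y of bin in the frame of stand above 0 m and distance of bin from where it was at the start of the episode above 0.015 m)) or ((y of disc in the frame of stand above 0 m and y of can in the frame of stand below 0 m and distance of can from where it was at the start of the episode above 0.015 m) or (y of disc in the frame of stand below 0 m and y of can in the frame of stand above 0 m and distance of can from where it was at the start of the episode above 0.015 m))).
It fails at once if a container is lifted off the bench by more than 30 mm (height (world z) of any of bin, can above 0.03 m).
It fails at once if a container is tipped by more than 0.35 rad (angle between any of bin, can's own z axis and vertical above 0.35 rad).
It also fails if it takes over 69 s, if anything falls off the work surface, if the arm or the gripper's body presses on something with over 40 N, if the wrist force passes 120 N, or if a joint passes its speed limit or range.

## Working session

There is one attempt and no reset: what is moved stays moved. The work goes in short steps, Python scripts to look and compute and a tool call to move; the robot and the scene stay as the last step left them, time stands still between calls to the robot, and variables do not carry over. Pictures are saved under pics/ and viewed, at most 10 in all, crops included, and the job is handed in when it is done.

Besides the shell and the picture viewer there is one more tool, called after "Call:" by a JSON object that holds its "method" and its "body", one argument or row to a line. step_arm: Moves the arm, as the interface text tells. Its arguments: {"type":"object","properties":{"motion":{"type":"array","items":{"type":"array","items":{"type":"number"}}},"force":{"type":"number"}},"required":["motion"]}

```bash
mkdir -p pics; cat > h.py <<'E'
import numpy as np,cv2
from scipy.spatial.transform import Rotation as R
from workcell import bot
def cal(n):
    c=bot.calibration(n);M=np.array(c["mtx"],float);o=np.array(c["orientation"],float)
    Rm=R.from_rotvec(o).as_matrix() if o.size==3 else o
    return M,c["k1"],np.array(c["origin"],float),Rm
def ray(n,uv):
    M,k,o,Rm=cal(n)
    p=cv2.undistortPoints(np.array(uv,float).reshape(-1,1,2),M,np.array([k,0,0,0.])).reshape(-1,2)
    return o,np.c_[p[:,0],-p[:,1],-np.ones(len(p))]@Rm.T
def plane(n,uv,z):
    o,d=ray(n,uv);return o+d*((z-o[2])/d[:,2])[:,None]
def cloud(n,depth):
    v,u=np.mgrid[:384,:512];o,d=ray(n,np.c_[u.ravel(),v.ravel()])
    return (o+d*depth.reshape(-1,1)).reshape(384,512,3)
def snap(n,f):
    p,d=bot.read_camera(n);cv2.imwrite('pics/'+f,p[:,:,::-1]);np.savez('/tmp/'+f+'.npz',p=p,d=d);return p,d
E
python3 - <<'E'
from h import *
for n in("scene","top"):
    p,d=snap(n,n+'0.png');print(n,bot.calibration(n))
a=cv2.imread('pics/scene0.png');b=cv2.imread('pics/top0.png')
print(bot.read_state())
E
```

```text
scene {'mtx': array([[485.02407473,   0.        , 253.51135425],
       [  0.        , 485.02407473, 192.17287807],
       [  0.        ,   0.        ,   1.        ]]), 'k1': -0.18353686435921898, 'origin': array([1.15425651, 0.87082055, 1.10990747]), 'orientation': array([0.31371188, 0.99689517, 2.34877225])}
top {'mtx': array([[485.75836735,   0.        , 256.55293186],
       [  0.        , 485.75836735, 194.11792104],
       [  0.        ,   0.        ,   1.        ]]), 'k1': -0.1178143537863836, 'origin': array([0.27425861, 0.01055677, 1.91968929]), 'orientation': array([ 0.12372787, -0.13116189, -1.55112454])}
{'time': 0.1, 'q': array([-1.33987709e+00,  2.64696794e-01,  1.60527296e+00, -9.35434951e-06,
        1.27371215e+00, -3.69123086e-02]), 'joint_vel': array([ 0.00091181, -0.00307149, -0.00382688,  0.00172339,  0.00059638,
        0.00035834]), 'joint_torque': array([-9.34658175e-06, -5.16708255e+01, -3.68590450e+01, -1.45457493e-04,
        6.31988427e-03, -1.52921712e-05]), 'tool_pos': array([ 0.17846364, -0.65027348,  0.23005456]), 'tcp_rot': array([-3.11140441e+00, -4.19179229e-01,  3.31606309e-04]), 'wrist_force': array([ 0.24380592, -0.19992108, -0.65308333]), 'torque': array([ 0.01090734,  0.04778736, -0.0240727 ]), 'grip_force': 0.0, 'width': 1.0009808635307202}
```

View pics/scene0.png

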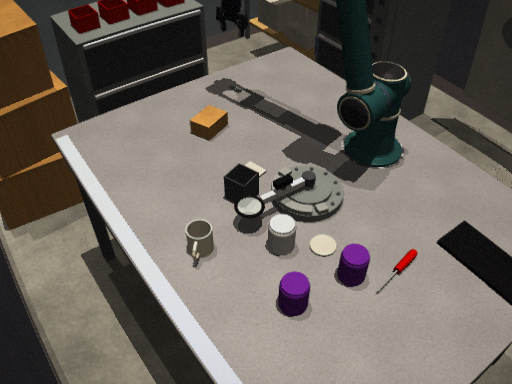

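View pics/top0.png

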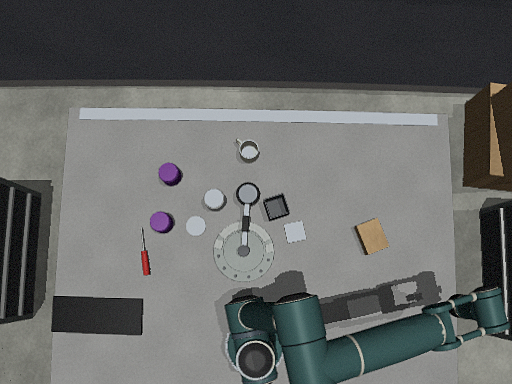

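The top view shows the white round disc at (196,226) and the plain can at (214,199), both left of the arm. The bin (276,207) and the square (294,232) are on the right. Other pieces: pivot at (244,251), lens at (247,193), mug at (248,150).

Things that could be mistaken for the can: purple cans at (170,174) and (161,222). The mug top and the lens are also round. I choose the grey can at (214,199).

```bash
cat > m.py <<'E'
from h import *
z=np.load('/tmp/top0.png.npz');p,d=z['p'],z['d'];P=cloud('top',d)
def blob(seed,tol=0.012,ref=None):
    m=(np.abs(P[...,2]-P[seed[1],seed[0],2])<tol).astype(np.uint8)
    n,l,s,c=cv2.connectedComponentsWithStats(m,connectivity=4);k=l==l[seed[1],seed[0]]
    Q=P[k];x,y=(Q[:,:2].max(0)+Q[:,:2].min(0))/2
    return np.r_[x,y,np.median(Q[:,2]),Q[:,:2].max(0)-Q[:,:2].min(0)]
np.set_printoptions(precision=4,suppress=True)
for n,s in dict(can=(214,199),mugrim=(248,142),pur1=(170,174),pur2=(161,222),hub=(244,251),base=(225,262),handle=(246,223),carton=(372,236),bin=(268,199),rim=(238,200)).items(): print(n,P[s[1],s[0]],blob(s))
g=cv2.cvtColor(p,cv2.COLOR_RGB2GRAY)
for n,s in dict(disc=(196,226),sq=(294,232)).items():
    m=cv2.inRange(g,int(g[s[1],s[0]])-15,255);nn,l,st,c=cv2.connectedComponentsWithStats(m);k=l[s[1],s[0]]
    print(n,st[k],plane('top',c[k],.008))
# black lens ring and handle
ys,xs=np.where((g<60)&(np.hypot(np.mgrid[:384,:512][1]-247.5,np.mgrid[:384,:512][0]-193.5)<16));print('lens',plane('top',[(xs.min()+xs.max())/2,(ys.min()+ys.max())/2],.078))
m=((g<60)&(np.mgrid[:384,:512][0]>212)&(np.mgrid[:384,:512][0]<236)&(np.abs(np.mgrid[:384,:512][1]-246)<9));ys,xs=np.where(m);print('handle',xs.min(),xs.max(),ys.min(),ys.max(),plane('top',[(xs.mean(),ys.mean())],.124))
cv2.imwrite('pics/crop1.png',cv2.resize(p[130:290,140:330,::-1],None,fx=4,fy=4,interpolation=cv2.INTER_CUBIC)[:600,:760])
E
python3 m.py
```

```text
can [0.5527 0.1659 0.0923] [0.5542 0.1669 0.097  0.0781 0.0773]
mugrim [0.7875 0.0411 0.061 ] [0.7828 0.0509 0.0577 0.0093 0.0195]
pur1 [0.647  0.3384 0.0931] [0.6533 0.3461 0.097  0.0759 0.0746]
pur2 [0.4601 0.3628 0.1021] [0.4648 0.3713 0.0987 0.0693 0.0701]
hub [0.3578 0.048  0.0857] [0.3862 0.0517 0.0892 0.0874 0.0379]
base [0.3167 0.1218 0.0298] [0.349  0.0514 0.031  0.208  0.2299]
handle [0.4603 0.0419 0.1183] [0.4579 0.0456 0.1235 0.0568 0.0226]
carton [ 0.423  -0.444   0.0602] [ 0.4255 -0.4462  0.06    0.1432  0.1264]
bin [ 0.5586 -0.0401  0.0762] [ 0.5584 -0.0401  0.0775  0.0003  0.0076]
rim [0.5529 0.075  0.0756] [0.5584 0.0392 0.0749 0.1267 0.0891]
disc [186 216  20  20 293] [[0.4586 0.2443 0.008 ]]
sq [284 220  22  23 341] [[ 0.4412 -0.1489  0.008 ]]
lens [[0.5706 0.0388 0.078 ]]
handle 242 249 216 231 [[0.4589 0.0447 0.124 ]]
```

View pics/crop1.png

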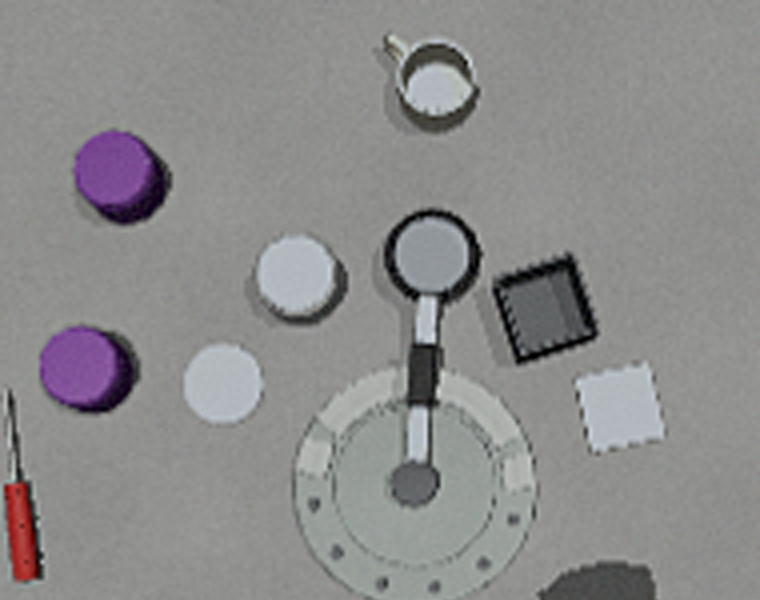

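The crop confirms it: the grey can at crop (297,275) is the plain one, beside the white round disc (224,384) on the left. Both look-alikes are clearly purple. Next I refine the pivot and work out the approach.

```bash
cat >> h.py <<'E'
np.set_printoptions(precision=3,suppress=True)
PIV=np.array([.355,.0505]);A0=-.055
def pol(r,a): return PIV+r*np.array([np.cos(a),np.sin(a)])
def go(x,y,z,ang,base=None):
    "shift in tool axes, cm, and twist deg, from the present (or given) pose"
    s=bot.read_state();Rm=R.from_rotvec(s['tcp_rot']).as_matrix()
    a=np.arctan2(Rm[1,0],Rm[0,0]);t=-(ang-a)
    return np.r_[Rm.T@(np.array([x,y,z])-s['tool_pos'])*100,np.degrees((t+np.pi)%(2*np.pi)-np.pi)]
E
python3 - <<'E'
from h import *
z=np.load('/tmp/top0.png.npz');P=cloud('top',z['d']);Q=P[220:290,205:285].reshape(-1,3)
def fit(Q):
    A=np.c_[2*Q[:,:2],np.ones(len(Q))];s=np.linalg.lstsq(A,(Q[:,:2]**2).sum(1),rcond=None)[0];return s[:2],np.sqrt(s[2]+s[:2]@s[:2])
h=Q[(abs(Q[:,2]-.092)<.006)&(np.hypot(*(Q[:,:2]-[.355,.05]).T)<.03)];print('hub',h[:,:2].mean(0),len(h))
m=((P[...,2]>.022)).astype(np.uint8);m[:215]=0;m[282:]=0;m[:,:205]=0;m[:,285:]=0
c=max(cv2.findContours(m,0,1)[0],key=len)[:,0];c=c[(c[:,1]>216)&(c[:,1]<278)&(c[:,0]>206)&(c[:,0]<283)]
w=plane('top',c,.03)
for i in range(3):
    o,r=fit(w);w=w[abs(np.hypot(*(w[:,:2]-o).T)-r)<.004]
print('base',o,r)
for z in(.2,.032):
  x,y=pol(.165,.53);print(go(x,y,z,.53))
E
```

```text
hub [0.36  0.051] 82
base [0.36  0.052] 0.11472441796345767
[ 51.506 -67.177   3.149 -15.021]
[ 51.505 -67.142  19.949 -15.021]
```

Call:
{"method": "step_arm", "body": {
  "motion": [
    [3, 0, 0, 0, 0],
    [3, 51.5, -67.2, 2, -15],
    [3, 51.5, -67.2, 2, -15],
    [3, 51.5, -67.2, 2, -15],
    [3, 51.5, -67.2, 2, -15],
    [3, 51.5, -67.2, 2, -15],
    [3, 51.5, -67.2, 2, -15],
    [3, 51.5, -67.2, 2, -15],
    [3, 51.5, -67.2, 2, -15],
    [3, 51.5, -67.2, 2, -15],
    [3, 51.5, -67.2, 2, -15],
    [3, 51.5, -67.2, 2, -15],
    [3, 51.5, -67.2, 2, -15],
    [3, 51.5, -67.2, 2, -15],
    [3, 51.5, -67.2, 2, -15],
    [3, 51.5, -67.2, 2, -15],
    [3, 51.5, -67.2, 2, -15],
    [3, 51.5, -67.2, 2, -15],
    [3, 51.5, -67.2, 2, -15],
    [3, 51.5, -67.2, 2, -15]
  ]
}}

```text
time: 2.1
tool_pos: [0.4971, 0.1342, 0.2108]
tcp_rot: [3.031, 0.826, -0.002]
wrist_force: [0.0, -0.6, 0.7]
width: 0.348
grip_force: 0.0
```

```bash
sed -i 's/^PIV=.*/PIV=np.array([.358,.051]);A0=-.058/' h.py; python3 - <<'E'
from h import *
s=bot.read_state();print(s['time'],s['tool_pos'],s['width'])
x,y=pol(.163,.534);print(go(x,y,.032,.534))
snap('scene','s1.png')
E
```

```text
2.1 [0.497 0.134 0.211] 0.3478477447703727
[ 0.115  0.081 17.878 -0.095]
```

View pics/s1.png

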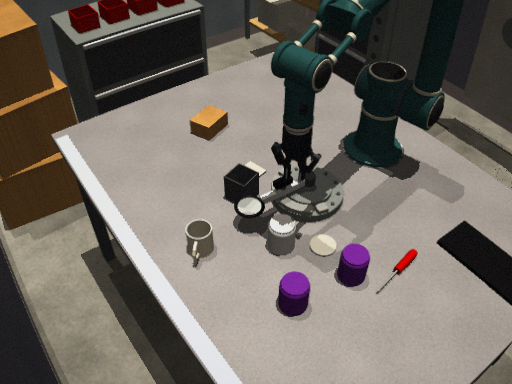

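The gripper is above the can's inner side, at (297,165) in the scene view, and everything else is where it was. I'll descend, then push outward.

Call:
{"method": "step_arm", "body": {
  "motion": [
    [3, 0, 0, 4, 0],
    [3, 0, 0, 8, 0],
    [3, 0, 0, 11, 0],
    [3, 0, 0, 14, 0],
    [3, 0, 0, 16, 0],
    [3, 0, 0, 17.8, 0],
    [3, 0, 0, 17.8, 0],
    [3, 0, 0, 17.8, 0]
  ]
}}

```text
time: 2.95
tool_pos: [0.4971, 0.1321, 0.0335]
tcp_rot: [3.033, 0.819, -0.001]
wrist_force: [0.3, -0.2, 0.3]
width: 0.349
grip_force: 0.0
```

Call:
{"method": "step_arm", "body": {
  "motion": [
    [3, 0.5, 0, 0, 0],
    [3, 1, 0, 0, 0],
    [3, 1.5, 0, 0, 0],
    [3, 2, 0, 0, 0],
    [3, 2.5, 0, 0, 0],
    [3, 3, 0, 0, 0],
    [3, 3.5, 0, 0, 0],
    [3, 4, 0, 0, 0],
    [3, 4.5, 0, 0, 0],
    [3, 5, 0, 0, 0],
    [3, 5.5, 0, 0, 0],
    [3, 6, 0, 0, 0]
  ]
}}

```text
time: 4.15
tool_pos: [0.5495, 0.1639, 0.0331]
tcp_rot: [-3.032, -0.822, 0.0]
wrist_force: [-2.2, -1.4, 1.1]
width: 0.351
grip_force: 0.6
```

```bash
python3 - <<'E'
from h import *
print(bot.read_state()['tool_pos'])
a,_=snap('scene','s2.png');b,_=snap('top','t2.png')
cv2.imwrite('pics/c2.png',cv2.resize(np.hstack([a[150:330,170:400],b[130:310,140:330]])[:,:,::-1],None,fx=1.9,fy=1.9))
E
```

```text
[0.55  0.164 0.033]
```

View pics/c2.png

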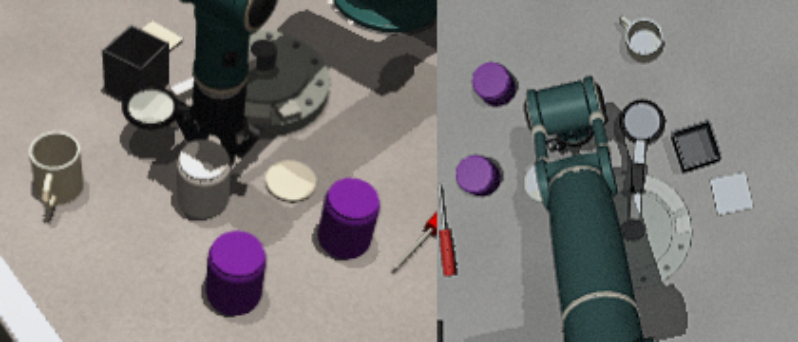

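The can, at (203,175) in the left crop, is upright and moving outward, with a wide gap to the purple cans at (237,270) and (350,215). I'll continue for 6.5 cm.

Call:
{"method": "step_arm", "body": {
  "motion": [
    [3, 0.5, 0, 0, 0],
    [3, 1, 0, 0, 0],
    [3, 1.5, 0, 0, 0],
    [3, 2, 0, 0, 0],
    [3, 2.5, 0, 0, 0],
    [3, 3, 0, 0, 0],
    [3, 3.5, 0, 0, 0],
    [3, 4, 0, 0, 0],
    [3, 4.5, 0, 0, 0],
    [3, 5, 0, 0, 0],
    [3, 5.5, 0, 0, 0],
    [3, 6, 0, 0, 0],
    [3, 6.3, 0, 0, 0],
    [3, 6.5, 0, 0, 0],
    [3, 6.5, 0, 0, 0],
    [3, 4, 0, 0, 0],
    [3, 2, 0, 0, 0],
    [3, 2, 0, 0, 0]
  ]
}}

```text
time: 6.05
tool_pos: [0.5646, 0.1729, 0.033]
tcp_rot: [-3.032, -0.821, 0.002]
wrist_force: [0.8, -0.9, 0.5]
width: 0.352
grip_force: 0.0
```

Call:
{"method": "step_arm", "body": {
  "motion": [
    [8, 0, 0, -4, 0],
    [8, 0, 0, -8, 0],
    [8, 0, 0, -12, 0],
    [8, 0, 0, -16, 0],
    [8, -10, 14, -18, 8],
    [8, -22, 14, -18, 16],
    [8, -22, 14, -18, 16],
    [8, -22, 14, -18, 16],
    [8, -22, 14, -18, 16],
    [8, -22, 14, -18, 16]
  ]
}}

```text
time: 7.05
tool_pos: [0.4466, -0.061, 0.2146]
tcp_rot: [3.116, 0.388, 0.004]
wrist_force: [0.4, 0.0, 0.4]
width: 0.934
grip_force: 0.0
```

```bash
python3 - <<'E'
from h import *
s=bot.read_state();print(s['time'],s['tool_pos'])
p,d=snap('scene','s3.png')
P=cloud('scene',d);hsv=cv2.cvtColor(p,cv2.COLOR_RGB2HSV)
m=(abs(P[...,2]-.098)<.006)&(hsv[...,1]<60)&(np.hypot(P[...,0]-.645,P[...,1]-.222)<.09)
Q=P[m];c=(Q[:,:2].max(0)+Q[:,:2].min(0))/2;print('can',c,Q.max(0)-Q.min(0),'r',np.hypot(*(c-PIV)))
x,y=pol(.1,A0)
print(go(x,y,.2,A0),go(x,y,.095,A0))
cv2.imwrite('pics/c3.png',cv2.resize(p[120:330,150:420,::-1],None,fx=2.8,fy=2.8))
E
```

```text
7.05 [ 0.447 -0.061  0.215]
can [0.647 0.22 ] [0.072 0.078 0.011] r 0.3345894184602483
[  3.709 -10.079   1.451  17.492] [  3.687 -10.11   11.951  17.492]
```

View pics/c3.png

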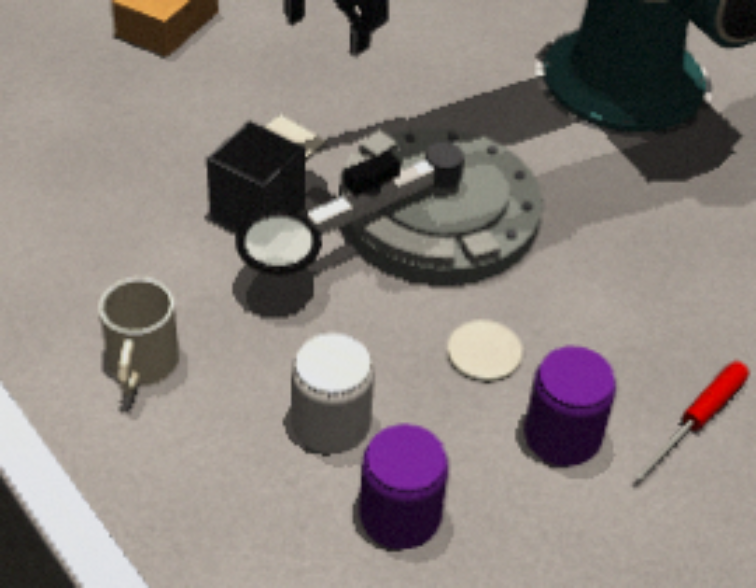

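The can stands upright, clear at r=0.335 m (crop (333,390)), and nothing else has moved. The handle is at crop (371,172). I'll measure it in this view.

```bash
python3 - <<'E'
from h import *
for f,n in(('s3.png','scene'),('top0.png','top')):
    z=np.load('/tmp/'+f+'.npz');P=cloud(n,z['d'])
    for c,r,h,nm in((np.array([.458,.045]),.04,.124,'handle'),(PIV,.03,.092,'hub')):
        m=(abs(P[...,2]-h)<.006)&(np.hypot(P[...,0]-c[0],P[...,1]-c[1])<r)
        Q=P[m];(x,y),wh,a=cv2.minAreaRect(Q[:,:2].astype(np.float32)*1000);print(n,nm,x,y,wh,a,Q.mean(0))
E
```

```text
scene handle 462.37677001953125 45.002681732177734 (27.218212127685547, 63.24835205078125) 88.06593322753906 [0.464 0.046 0.123]
scene hub 362.3416442871094 52.749664306640625 (45.34922790527344, 42.756935119628906) 9.488175392150879 [0.364 0.052 0.091]
top handle 457.8326110839844 45.50307083129883 (56.74644088745117, 22.443012237548828) 1.0164716243743896 [0.458 0.046 0.124]
top hub 365.0453796386719 51.80026626586914 (45.17589569091797, 37.62976837158203) 1.0697846412658691 [0.361 0.051 0.092]
```

Call:
{"method": "step_arm", "body": {
  "motion": [
    [5, 3.9, -10.1, 1.5, 8.5],
    [5, 3.9, -10.1, 1.5, 17.5],
    [5, 3.9, -10.1, 1.5, 17.5],
    [5, 3.9, -10.1, 1.5, 17.5],
    [5, 3.9, -10.1, 1.5, 17.5],
    [5, 3.9, -10.1, 1.5, 17.5]
  ]
}}

```text
time: 7.7
tool_pos: [0.4608, 0.0491, 0.1988]
tcp_rot: [3.14, -0.086, 0.002]
wrist_force: [0.0, -0.2, 0.1]
width: 0.587
grip_force: 0.0
```

```bash
sed -i 's/^PIV=.*/PIV=np.array([.360,.0515]);A0=-.062/' h.py; python3 - <<'E'
from h import *
s=bot.read_state();print(s['time'],s['tool_pos'],s['width']);print(go(.460,.0453,.095,A0))
p,d=snap('scene','s4.png')
cv2.imwrite('pics/c4.png',cv2.resize(p[90:240,200:370,::-1],None,fx=3.5,fy=3.5))
E
```

```text
7.7 [0.461 0.049 0.199] 0.587323991199563
[-0.071  0.381 10.377  0.428]
```

View pics/c4.png

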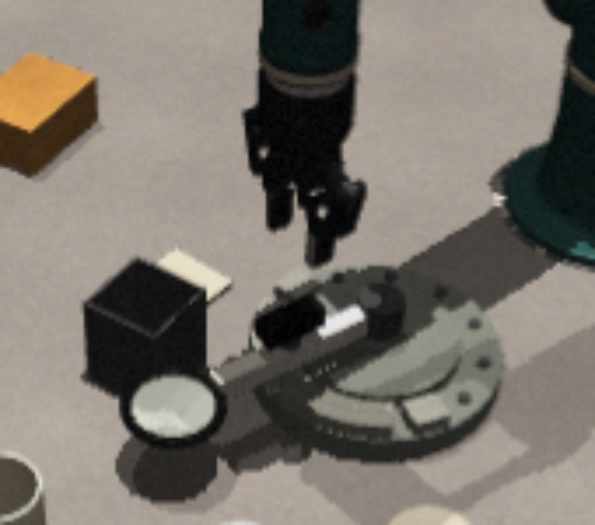

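The gripper hangs over the handle: fingers at (278,220) and (318,255), handle at (290,318) in the crop. I'll descend and grip.

Call:
{"method": "step_arm", "body": {
  "motion": [
    [5, 0, 0.3, 3, 0.4],
    [5, 0, 0.3, 6, 0.4],
    [5, 0, 0.3, 8, 0.4],
    [5, 0, 0.3, 9.5, 0.4],
    [5, 0, 0.3, 10.3, 0.4],
    [5, 0, 0.3, 10.3, 0.4],
    [5, 0, 0.3, 10.3, 0.4]
  ]
}}

```text
time: 8.45
tool_pos: [0.4606, 0.046, 0.096]
tcp_rot: [-3.14, 0.098, -0.002]
wrist_force: [0.5, 0.1, 0.5]
width: 0.588
grip_force: 0.0
```

Call:
{"method": "step_arm", "body": {
  "motion": [
    [2, 0, 0, 0, 0],
    [2, 0, 0, 0, 0],
    [2, 0, 0, 0, 0],
    [2, 0, 0, 0, 0],
    [2, 0, 0, 0, 0],
    [2, 0, 0, 0, 0],
    [2, 0, 0, 0, 0],
    [2, 0, 0, 0, 0]
  ],
  "force": 35
}}

```text
time: 9.25
tool_pos: [0.4612, 0.0458, 0.0966]
tcp_rot: [3.139, -0.096, 0.004]
wrist_force: [-0.8, -4.3, 5.7]
width: 0.278
grip_force: 34.6
```

Call:
{"method": "step_arm", "body": {
  "motion": [
    [2, 0, 0, -0.4, 0],
    [2, 0, 0, -0.8, 0],
    [2, 0, 0, -1.2, 0],
    [2, 0, 0, -1.45, 0],
    [2, 0, 0, -1.45, 0],
    [2, 0, 0, -1.45, 0]
  ]
}}

```text
time: 9.85
tool_pos: [0.4609, 0.0458, 0.1091]
tcp_rot: [3.139, -0.096, 0.004]
wrist_force: [6.3, -3.3, -8.1]
width: 0.272
grip_force: 34.6
```

```bash
python3 - <<'E'
from h import *
s=bot.read_state();print(s['time'],s['tool_pos'],s['wrist_force'],s['width'])
Rm=R.from_rotvec(s['tcp_rot']).as_matrix();a0=np.arctan2(Rm[1,0],Rm[0,0]);r=np.hypot(*(s['tool_pos'][:2]-PIV));A=A0
print(a0,r,np.arctan2(*(s['tool_pos'][:2]-PIV)[::-1]))
for t in range(5,66,5):
    a=np.radians(t); v=Rm.T@np.r_[R.from_euler('z',a).as_matrix()[:2,:2]@(s['tool_pos'][:2]-PIV)-(s['tool_pos'][:2]-PIV),0]*100
    print([2,*(round(float(q),2) for q in v[:2]),0,-t])
E
```

```text
9.85 [0.461 0.046 0.109] [ 6.315 -3.253 -8.087] 0.27171625370520464
-0.06112719666964582 0.1010825830966321 -0.05648380163152441
[2, -0.04, -0.88, 0, -5]
[2, -0.16, -1.75, 0, -10]
[2, -0.36, -2.61, 0, -15]
[2, -0.63, -3.45, 0, -20]
[2, -0.97, -4.27, 0, -25]
[2, -1.38, -5.05, 0, -30]
[2, -1.85, -5.79, 0, -35]
[2, -2.4, -6.49, 0, -40]
[2, -2.99, -7.13, 0, -45]
[2, -3.65, -7.73, 0, -50]
[2, -4.35, -8.26, 0, -55]
[2, -5.09, -8.73, 0, -60]
[2, -5.88, -9.13, 0, -65]
```

Call:
{"method": "step_arm", "body": {
  "motion": [
    [2, -0.01, -0.44, -0.1, -2.5],
    [2, -0.04, -0.88, -0.1, -5],
    [2, -0.09, -1.32, -0.1, -7.5],
    [2, -0.16, -1.75, -0.1, -10],
    [2, -0.25, -2.18, -0.1, -12.5],
    [2, -0.36, -2.61, -0.1, -15],
    [2, -0.49, -3.03, -0.1, -17.5],
    [2, -0.63, -3.45, -0.1, -20],
    [2, -0.63, -3.45, -0.1, -20],
    [2, -0.63, -3.45, -0.1, -20]
  ]
}}

```text
time: 10.85
tool_pos: [0.4561, 0.0807, 0.1097]
tcp_rot: [3.107, 0.452, 0.001]
wrist_force: [5.3, -3.9, -8.4]
width: 0.276
grip_force: 38.7
```

```bash
python3 - <<'E'
from h import *
s=bot.read_state();print(s['time'],s['tool_pos'],s['wrist_force'],s['torque'],s['width'])
Rm=R.from_rotvec(s['tcp_rot']).as_matrix();print(np.degrees(np.arctan2(Rm[1,0],Rm[0,0])),Rm.T@s['wrist_force'])
b=s['tool_pos'][:2]-PIV
for t in range(5,46,5):
    a=np.radians(t); v=Rm.T@np.r_[R.from_euler('z',a).as_matrix()[:2,:2]@b-b,0]*100
    print([2,*(round(float(q),2) for q in v[:2]),0,-t])
E
```

```text
10.85 [0.456 0.081 0.11 ] [ 5.302 -3.91  -8.393] [-0.488 -0.878  0.593] 0.27585788881540824
16.557629221473068 [3.962 5.245 8.404]
[2, -0.04, -0.87, 0, -5]
[2, -0.16, -1.74, 0, -10]
[2, -0.36, -2.6, 0, -15]
[2, -0.63, -3.43, 0, -20]
[2, -0.97, -4.24, 0, -25]
[2, -1.38, -5.01, 0, -30]
[2, -1.85, -5.75, 0, -35]
[2, -2.39, -6.44, 0, -40]
[2, -2.99, -7.08, 0, -45]
```

Call:
{"method": "step_arm", "body": {
  "motion": [
    [2, -0.01, -0.44, 0, -2.5],
    [2, -0.04, -0.87, 0, -5],
    [2, -0.09, -1.31, 0, -7.5],
    [2, -0.16, -1.74, 0, -10],
    [2, -0.25, -2.17, 0, -12.5],
    [2, -0.36, -2.6, 0, -15],
    [2, -0.49, -3.02, 0, -17.5],
    [2, -0.63, -3.43, 0, -20],
    [2, -0.79, -3.84, 0, -22.5],
    [2, -0.97, -4.24, 0, -25],
    [2, -1.17, -4.63, 0, -27.5],
    [2, -1.38, -5.01, 0, -30],
    [2, -1.61, -5.38, 0, -32.5],
    [2, -1.85, -5.75, 0, -35],
    [2, -2.06, -6.03, 0, -37],
    [2, -2.06, -6.03, 0, -37],
    [2, -2.06, -6.03, 0, -37]
  ]
}}

```text
time: 12.55
tool_pos: [0.418, 0.132, 0.1091]
tcp_rot: [2.803, 1.415, -0.004]
wrist_force: [3.6, -5.8, -8.6]
width: 0.276
grip_force: 39.8
```

```bash
python3 - <<'E'
from h import *
s=bot.read_state();print(s['time'],s['tool_pos'],s['width'])
Rm=R.from_rotvec(s['tcp_rot']).as_matrix();print(np.degrees(np.arctan2(Rm[1,0],Rm[0,0])),Rm.T@s['wrist_force'])
b=s['tool_pos'][:2]-PIV;print(np.hypot(*b),np.degrees(np.arctan2(b[1],b[0])))
for t in range(1,13):
    a=np.radians(t); v=Rm.T@np.r_[R.from_euler('z',a).as_matrix()[:2,:2]@b-b,0]*100
    print([3,*(round(float(q),2) for q in v[:2]),0,-t])
E
```

```text
12.55 [0.418 0.132 0.109] 0.27646340618240517
53.58636148749145 [-2.526  6.303  8.593]
0.09917948330292156 54.216034918981535
[3, -0.0, -0.17, 0, -1]
[3, -0.01, -0.35, 0, -2]
[3, -0.02, -0.52, 0, -3]
[3, -0.03, -0.69, 0, -4]
[3, -0.05, -0.86, 0, -5]
[3, -0.07, -1.04, 0, -6]
[3, -0.09, -1.21, 0, -7]
[3, -0.11, -1.38, 0, -8]
[3, -0.14, -1.55, 0, -9]
[3, -0.17, -1.72, 0, -10]
[3, -0.2, -1.89, 0, -11]
[3, -0.24, -2.06, 0, -12]
```

Call:
{"method": "step_arm", "body": {
  "motion": [
    [3, 0, 0, 0, 0],
    [3, 0, 0, 0, 0],
    [3, 0, 0, 0, 0],
    [3, 0, 0, 0.4, 0],
    [3, 0, 0, 0.7, 0],
    [3, 0, -0.17, 0.7, -1],
    [3, -0.01, -0.35, 0.7, -2],
    [3, -0.02, -0.52, 0.7, -3],
    [3, -0.03, -0.69, 0.7, -4],
    [3, -0.05, -0.86, 0.7, -5],
    [3, -0.07, -1.04, 0.7, -6],
    [3, -0.07, -1.04, 0.7, -6]
  ]
}}

```text
time: 13.75
tool_pos: [0.4099, 0.1391, 0.1038]
tcp_rot: [-2.727, -1.558, 0.0]
wrist_force: [0.8, 0.3, 0.1]
width: 0.35
grip_force: 0.0
```

Call:
{"method": "step_arm", "body": {
  "motion": [
    [3, 0, -0.09, 0, -0.5],
    [3, -0.0, -0.17, 0, -1],
    [3, -0.02, -0.26, 0, -1.5],
    [3, -0.03, -0.34, 0, -2],
    [3, -0.04, -0.43, 0, -2],
    [3, -0.06, -0.51, 0, -2],
    [3, -0.06, -0.51, 0, -2]
  ]
}}

```text
time: 14.45
tool_pos: [0.4057, 0.1409, 0.1039]
tcp_rot: [2.7, 1.605, 0.001]
wrist_force: [0.3, -0.3, -0.5]
width: 0.354
grip_force: 0.5
```

```bash
python3 - <<'E'
from h import *
s=bot.read_state();print(s['time'],s['tool_pos'],s['width'])
Rm=R.from_rotvec(s['tcp_rot']).as_matrix();print(np.degrees(np.arctan2(Rm[1,0],Rm[0,0])),Rm.T@s['wrist_force'])
b=s['tool_pos'][:2]-PIV;print(np.hypot(*b),np.degrees(np.arctan2(b[1],b[0])))
E
```

```text
14.45 [0.406 0.141 0.104] 0.3535091950479884
61.44613423577087 [-0.089  0.398  0.452]
0.1004530015515691 62.93171112690323
```

Call:
{"method": "step_arm", "body": {
  "motion": [
    [3, -0.01, -0.07, 0, 0],
    [3, -0.02, -0.14, 0, 0],
    [3, -0.03, -0.2, 0, 0],
    [3, -0.03, -0.2, 0, 0]
  ]
}}

```text
time: 14.85
tool_pos: [0.4047, 0.1415, 0.104]
tcp_rot: [2.699, 1.605, 0.003]
wrist_force: [5.5, -1.0, -2.5]
width: 0.354
grip_force: 2.5
```

```bash
python3 - <<'E'
from h import *
s=bot.read_state();print(s['time'],s['tool_pos'],s['width'],s['grip_force'])
Rm=R.from_rotvec(s['tcp_rot']).as_matrix();print(Rm.T@s['wrist_force'])
p,d=snap('scene','s5.png')
cv2.imwrite('pics/c5.png',cv2.resize(p[120:300,220:400,::-1],None,fx=3.3,fy=3.3))
E
```

```text
14.85 [0.405 0.142 0.104] 0.35400739879527743 2.544308602809906
[1.716 5.309 2.538]
```

View pics/c5.png

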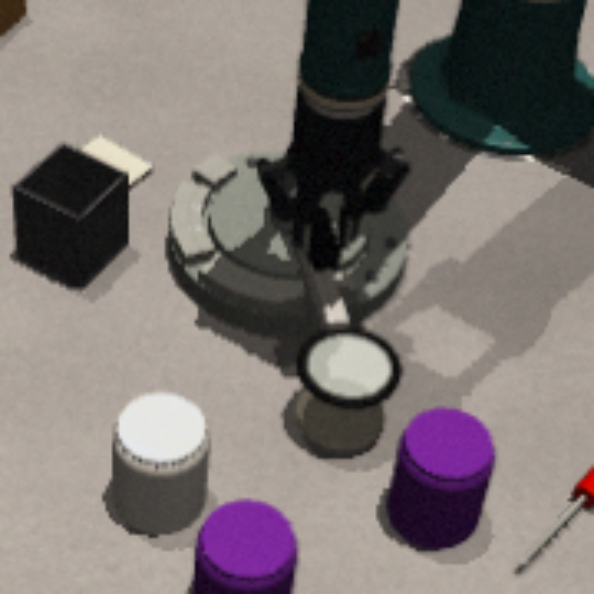

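The arm now resists with 5.3 N, so the pin has caught. The lens (350,368) sits over the disc and its shadow. I'll back off, release and rise.

Call:
{"method": "step_arm", "body": {
  "motion": [
    [3, 0, 0.3, 0, 0],
    [4, 0, 0.3, 0, 0],
    [5, 0, 0.3, 0, 0],
    [5, 0, 0.3, 0, 0],
    [5, 0, 0.3, 0, 0],
    [5, 0, 0.3, -2, 0],
    [5, 0, 0.3, -5, 0],
    [5, 0, 0.3, -9, 0],
    [5, 0, 0.3, -13, 0],
    [5, -4, 6, -14, 0],
    [5, -4, 11, -14, 0],
    [5, -4, 16, -14, 0],
    [5, -4, 20, -14, 0],
    [5, -4, 20, -14, 0],
    [5, -4, 20, -14, 0]
  ]
}}

```text
time: 16.4
tool_pos: [0.5607, 0.01, 0.243]
tcp_rot: [-2.701, -1.602, 0.002]
wrist_force: [-0.7, -0.1, -0.4]
width: 0.588
grip_force: 0.0
```

```bash
python3 - <<'E'
from h import *
s=bot.read_state();print(s['time'],s['tool_pos'],s['wrist_force'])
p,d=snap('scene','s6.png');P=cloud('scene',d);g=cv2.cvtColor(p,cv2.COLOR_RGB2GRAY)
z0=np.load('/tmp/s3.png.npz');P0=cloud('scene',z0['d'])
def top(P,c):
    m=(np.hypot(P[...,0]-c[0],P[...,1]-c[1])<.04)&(P[...,2]>.098)&(P[...,2]<.16);Q=P[m];t=np.percentile(Q[:,2],75);k=Q[abs(Q[:,2]-t)<.004]
    return t,k.mean(0),len(k)
h=top(P,pol(.1,A0+1.134));print('before',top(P0,[.46,.0453]));print('now',h,'angle',np.degrees(np.arctan2(*(h[1][:2]-PIV)[::-1])-A0))
cv2.imwrite('pics/c6.png',cv2.resize(p[100:300,200:420,::-1],None,fx=3,fy=3))
E
```

```text
16.4 [0.561 0.01  0.243] [-0.746 -0.103 -0.43 ]
before (np.float64(0.12388454175626318), array([0.464, 0.046, 0.124]), 111)
now (np.float64(0.12409019926088416), array([0.408, 0.14 , 0.124]), 107) angle 64.94518183251611
```

View pics/c6.png

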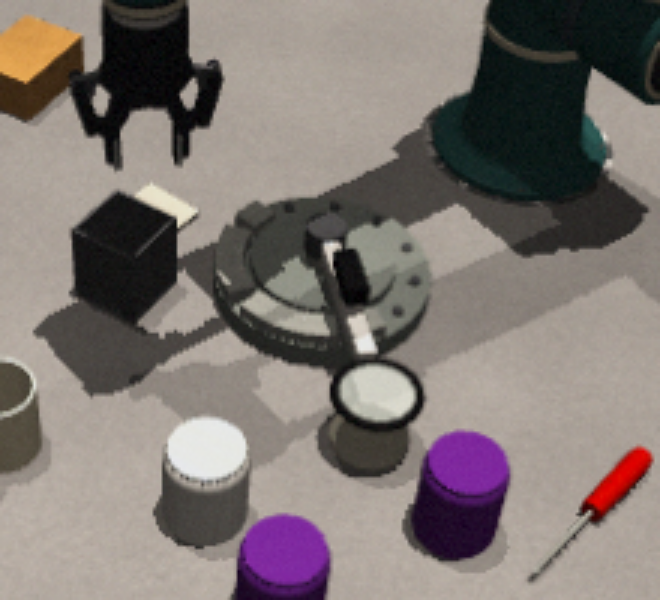

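The handle top is back at 124 mm, so the pin is home, with the arm at 64.9°. The lens (377,393) is over the disc, the can (207,480) is upright and clear, and the gripper is free.

```bash
python3 -c "
from workcell import bot
print(bot.finish_job())"
```

```text
the job is handed in; nothing more can be done
None
```

The job is handed in, with no verdict returned: the can was slid out to about 335 mm from the pivot, and the magnifier is over the disc at about 65° with its handle back at pin-home height.

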